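Open up the ratchet book rack

ROBOT

A 6-joint arm with a two-finger parallel gripper is mounted at the origin on the work surface. World frame = base frame: x ahead of the robot, y to its left, z up, the work surface at z = 0. Lengths are in m, angles in rad, forces in N, time in s.
With the tool pointing down it reaches from about 0.3 to 0.875 m from the base axis. Payload 4.2 kg.
Tool frame: the origin (TCP) lies at the very end of the fingers, on their centre line; the grasp point (between the pads) lies 19 mm behind it; z points along the fingers, y is the line along which they close (so a half turn about z gives the same grasp; the last joint's range is limited). The gripper opens to 85 mm and grips with 20 to 120 N. Pads are 22 mm wide; open, the fingers measure 114 mm over their backs; the gripper's body (76 mm by 85 mm) begins 54 mm behind the grasp point. The pads swing forward as they close: fully open they stand 13 mm farther back than shut.
Start: joints at [-1.34, 0.32, 1.565, -0, 1.257, -0.02], TCP at [0.143, -0.557, 0.205] pointing down, gripper open.
Joint ranges: [-3.11, 3.11], [-0.84, 2.01], [0.21, 2.61], [-1.34, 4.49], [0.05, 2.63], [-2.56, 2.56]. Speed limits (rad/s): [2.57, 2.57, 3.14, 3.14, 3.14, 3.14].

INTERFACE

Orientations are given as a unit quaternion [w, x, y, z].
In Python, from plant import telemetry, get_image, calibration, workorder, spot_in, regions_of gives the robot as it stands. The module is installed in compiled form; this text tells all that it offers.
- The arm moves only by the tool arm_command, never from a script. Its argument "rows" is a list of rows, each a list of 7 numbers: the shift along the tool's x, y, z as a fraction of full scale, then the turn, a rotation vector about the tool's x, y, z as a fraction of full scale, then the opening, from 0 (shut) to 1 (fully open). In form: [[x, y, z, rx, ry, rz, jaw], ...]. A call has 1 to 20 rows; each row shifts and turns the commanded pose from where the row before left it, along the tool's axes as they then stand; what a row does not reach is not made up. Full scale, the value 1, is 5 cm for a shift and 0.12 rad for a turn. A row lasts 1/8 s, in which the tool goes at most 62.5 mm and 10.7 degrees, less where a joint would pass 70% of its speed; a pose out of reach is approached as far as the arm can. A call with a number of a shift or a turn outside -1 to 1 is refused whole. A call with a gripper value outside its range is refused whole. The fingers move at their own pace and stop on an object; "newtons" is the grip in N (left out, the last holds). Time passes only in rows, so rows that do not move let the fingers close. It gives the time, the measured TCP pose, the force, the opening and the grip force at its end, in the units of the state.
- telemetry.sense(): the state, without advancing time (a new reading comes with each control period).
- get_image(name): name is "side" or "top"; returns the picture (480x640x3 uint8, red, green, blue); there is no depth.
- calibration(name): a dict with "intrinsics" (3x3 intrinsics, pixels), "cam_to_world" (4x4, takes a point from camera to world coordinates). Camera axes: x right, y down, z forward; pixel columns grow to the right and rows downward; lengths in m; the calibration is good to about 2 mm. A picture is of the moment at which its call begins. calibration takes no time and is no camera call.
- workorder.close_job(): hands the job in; it is judged then, once.
Trained networks look in the newest picture that a camera, given by its name, has taken for a name from the list of things; names that differ only in an ending like _2 or _b are one class to them, and where a whole thing is asked for, a point or a joint stands for the part that bears it (a point fixed in the world has none). Each returns a list of dicts, best first, with "confidence" (0 to 1); they miss things now and then, are a little off and sometimes report something else, mostly with a low value. They report only what shows in the picture. A call takes as long as a camera call. They do not tell look-alikes from the thing itself.
- spot_in(camera, target): "point" ([column, row] in pixels, amid what is visible of it).
- regions_of(camera, target): "pixels" (480x640 bool, what is visible of it) and "point" ([column, row] in pixels, amid what is visible of it).
The state is a dict: "t": time; "joints": joint angles; "qvel": joint speeds; "effort": joint torques, N m; "position": TCP position; "ee_rot": TCP orientation; "wrist_force": force on the tool from outside, world axes, zero at the start; "ft_torque": the same for the moment, N m; "width": finger opening in m; "grip_force": force on a finger pad.
Only numpy, scipy, OpenCV 4.12 (cv2) and the standard library are available. Lean on these libraries where they do the work, as an engineer would, in place of code of your own. Each camera call takes 0.05 s, during which the arm holds its last target. There are 200 camera calls.

TASK

Make room on the book rack: press the black thumb release down, and while it is held down push the sliding metal bookend away from the books, all the way back to the end of its bar; then let go so that the release springs up again. Only press and push, from the side of the books: do not grip the bookend or touch its cork back, and leave the books, the bottle and the mug where they stand.

Things in the scene. Friction and masses are not known exactly. Their poses are not given: they have to be found in the camera images.
- rack: Plywood book rack fixed to the table, board 170 (x) x 400 (y) x 18 mm. Origin: centre of the board's underside; z up. Its own +y runs along the bar, away from the books: the direction in which the bookend is pushed back. At its -y end is a fixed end wall, inner face at y = -172 mm, 140 mm high. A level bar 16 mm wide, z = 45 to 57 mm, toothed below, runs along y at x = +50 mm.
- jaw (a joint): Travel of the sliding bookend along the bar, m: 0 = nearest the books, grows as it goes back (rack +y), 0.150 = fully back, against the stop block. Starts between 0 and 0.06. Friction about 2 N. With the release up, a ratchet lets it move towards the books but not back (at most 8 mm of play); with the release down it slides freely.
- plate_face (a point): Point on the book-side face (facing rack -y) of the bookend's upright steel plate, above the bar, 100 mm above the table; moves with the bookend. This is the face to push, above the release. Plate: 10 mm thick with its cork, from 24 to 122 mm above the table, spanning rack x from 120 mm on the -x side of this point to 30 mm on its +x side.
- cork_back (a point): Point on the back of the bookend's plate (the side away from the books), level with the point on its face, 10 mm behind it in rack +y. The whole back is covered by a cork lining 4 mm thick, 150 x 98 mm; it is not to be pressed by the fingers (that would be gripping the plate).
- release_top (a point): Centre of the top of the thumb release, a level black paddle 46 (rack x) x 39 mm (rack y) over the bar, at the plate's foot on the book side. 82 mm above the table when up; moves with the bookend and the press. The plate's face is 20.5 mm from it in rack +y and rises 40 mm above it, so fingertips on it can push the plate (and drag it if drawn back).
- release (a joint): Press of the release straight down, m: 0 = up, 0.012 = fully down (hard stop). Spring: 2 N at the top, 6.3 N at the bottom. The pawl is clear of the teeth from 0.0045 on; about 0.008 is a good depth to hold. Let go, it springs up to between 0 and 0.004 (the pawl may rest on a tooth's slope).
- bar_end (a point): Top edge of the bookend's end of the bar, where the stop block begins: rack x = 50, y = 162, z = 57 mm. The plywood stop block is 34 mm wide (rack x), runs 33 mm on in +y and is 65 mm high.
- book_a: Thick board book with blue cover, loose, standing upright on the rack against the end wall: 34 mm (rack y) x 90 x 115 mm high. Origin: centre of its underside.
- book_b: Thick board book with yellow cover, loose, standing upright next to the other one on its bookend side: 30 mm (rack y) x 90 x 100 mm high. Origin: centre of its underside.
- bottle: Loose drink bottle, 64 mm across, 190 mm tall, standing to the left (+y) of the rack. Origin: centre of its underside.
- mug: Loose white mug, 80 mm across, 95 mm tall, standing to the right (-y) of the rack. Origin: centre of its underside.
Not all that is in view belongs to the job. Of the things like the bottle, leave any that is green or turquoise; of the rest the larger one is meant.

How it is judged:
By the outcome, as a careful person would: the job done as asked, in the order asked, and still so for the second after the job is handed in, with the robot touching nothing.
It also fails if it takes over 38 s, if anything falls off the work surface, if the arm or the gripper's body presses on something with over 40 N, if the wrist force passes 120 N, or if a joint passes its speed limit or range.

## Working session

There is one attempt and no reset: what is moved stays moved. The work goes in short steps, Python scripts to look and compute and a tool call to move; the robot and the scene stay as the last step left them, time stands still between calls to the robot, and variables do not carry over. Pictures are saved under pics/ and viewed, at most 10 in all, crops included, and the job is handed in when it is done.

Besides the shell and the picture viewer there is one more tool, called after ">>>" in YAML: its name, and indented under it one key for each argument. arm_command: Moves the arm, as the interface text tells. Its arguments: {"type":"object","properties":{"rows":{"type":"array"},"newtons":{"type":"number"}},"required":["rows"]}

```bash
mkdir -p pics; python3 - <<'E'
from plant import *
import cv2,numpy as np
for n in("side","top"):
    im=get_image(n);cv2.imwrite(f"pics/{n}0.png",im[:,:,::-1])
    c=calibration(n);print(n,np.round(c["intrinsics"],1).tolist(),np.round(c["cam_to_world"],4).tolist())
    for t in("rack","plate_face","release_top","bar_end","book_a","bottle","mug"):
        print(t,[(np.round(d["point"]).tolist(),round(d["confidence"],2)) for d in spot_in(n,t)][:4])
s=telemetry.sense();print(s["t"],s["position"],s["ee_rot"],s["wrist_force"],s["width"])
E
```

```text
side [[588.0, 0.0, 318.6], [0.0, 588.0, 248.1], [0.0, 0.0, 1.0]] [[0.9948, -0.0683, 0.075, 0.3927], [-0.1005, -0.5679, 0.8169, -1.3051], [-0.0132, -0.8202, -0.5719, 0.9914], [0.0, 0.0, 0.0, 1.0]]
rack [([366.0, 397.0], 0.69), ([311.0, 266.0], 0.65)]
plate_face [([307.0, 235.0], 0.74)]
release_top [([320.0, 240.0], 0.64)]
bar_end [([308.0, 268.0], 0.72)]
book_a [([305.0, 256.0], 0.72), ([304.0, 257.0], 0.44)]
bottle [([324.0, 180.0], 0.98), ([294.0, 185.0], 0.76), ([303.0, 169.0], 0.56), ([316.0, 153.0], 0.55)]
mug [([368.0, 398.0], 0.84), ([324.0, 241.0], 0.36)]
top [[439.3, 0.0, 310.8], [0.0, 439.3, 235.2], [0.0, 0.0, 1.0]] [[-0.0449, -0.9758, 0.2142, 0.314], [-0.999, 0.0439, -0.0095, 0.0383], [-0.0001, -0.2144, -0.9768, 1.1324], [0.0, 0.0, 0.0, 1.0]]
rack [([298.0, 264.0], 0.63)]
plate_face [([292.0, 250.0], 0.64), ([162.0, 230.0], 0.38)]
release_top [([301.0, 242.0], 0.77)]
bar_end [([302.0, 267.0], 0.92)]
book_a [([375.0, 265.0], 0.61)]
bottle [([94.0, 230.0], 0.84), ([128.0, 254.0], 0.79), ([163.0, 229.0], 0.67), ([178.0, 276.0], 0.62)]
mug [([523.0, 222.0], 0.86)]
0.8 [ 0.14270306 -0.55704422  0.20537031] [ 8.59506841e-05  9.92146456e-01  1.25081584e-01 -4.27472593e-06] [-0.94987344 -0.39289159  0.99598352] 0.08536192488609738
```

View pics/side0.png

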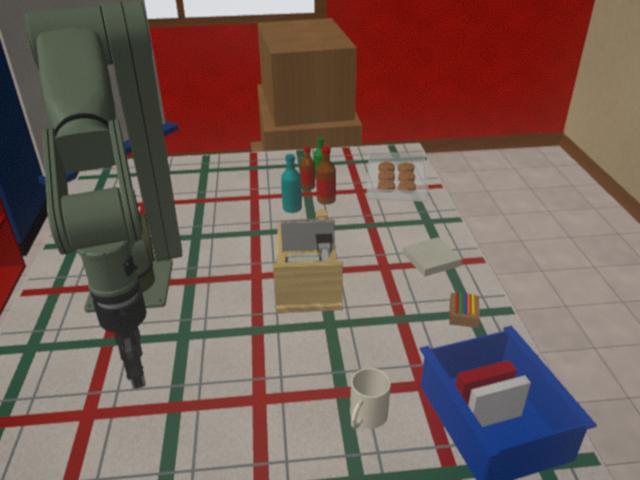

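View pics/top0.png

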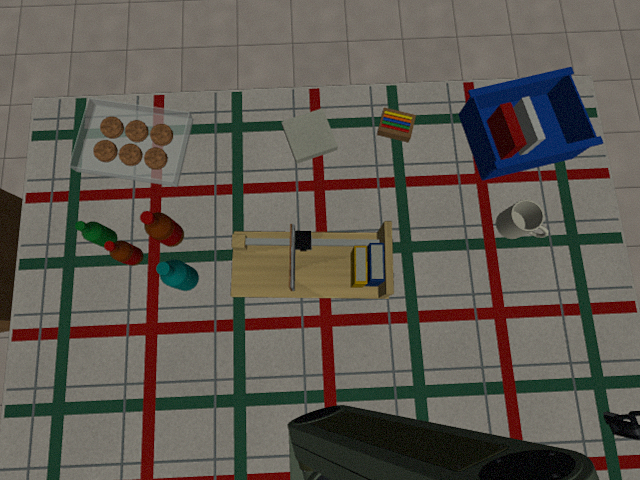

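The top view shows the rack at columns 232–393, with the black release at about (303,241), the plate at column 292, the books near (368,267) and the stop block at (239,240). The bottle-like things in the top view are green (97,233), small brown (124,252), large red-brown (163,229) and turquoise (178,275). The large red-brown one fits, because it is the larger of those that are neither green nor turquoise. I won't touch any of them.

```bash
cat > h.py <<'E'
from plant import *
import cv2,numpy as np
def ray(n,p,z):
    c=calibration(n);T=np.array(c["cam_to_world"]);d=T[:3,:3]@np.linalg.solve(c["intrinsics"],[p[0],p[1],1]);o=T[:3,3]
    return o+d*(z-o[2])/d[2]
def proj(n,P):
    c=calibration(n);T=np.array(c["cam_to_world"]);q=c["intrinsics"]@(T[:3,:3].T@(np.array(P)-T[:3,3]));return q[:2]/q[2]
E
python3 - <<'E'
from h import *
im=get_image("top")
x0,y0=140,200
cr=im[200:310,140:410]
cv2.imwrite("pics/crop.png",cv2.resize(cr,None,fx=2.9,fy=2.9,interpolation=cv2.INTER_CUBIC)[:,:,::-1])
r=im[225:260,285:325].astype(int)
m=(r.max(2)<30).astype(np.uint8)
k,l,st,ce=cv2.connectedComponentsWithStats(m);i=1+np.argmax(st[1:,4])
print(st[i],ce[i]+[285,225]); p=ce[i]+[285,225]; print("release",ray("top",p,.082))
pix=regions_of("top","rack")[0]["pixels"]
print(cv2.minAreaRect(np.argwhere(pix)[:,::-1].astype(np.float32)))
for t in("release_top","plate_face","jaw"):
    R=regions_of("top",t)
    for d in R[:2]: print(t,d["point"],d["confidence"],cv2.minAreaRect(np.argwhere(d["pixels"])[:,::-1].astype(np.float32)))
E
```

```text
[ 10   6  16  20 290] [302.63103448 239.87241379]
release [0.53357551 0.04858643 0.082     ]
((311.5, 259.0), (78.0, 165.0), 90.0)
release_top [303.2, 242.4] 0.76 ((303.0, 241.0), (20.0, 16.0), 90.0)
plate_face [295.2, 246.5] 0.82 ((299.9999694824219, 257.0), (21.999996185302734, 65.99998474121094), 0.0)
plate_face [376.3, 265.0] 0.37 ((375.0, 264.5), (43.0, 18.0), 90.0)
jaw [290.2, 245.0] 0.72 ((299.05267333984375, 257.98638916015625), (22.46388053894043, 64.98357391357422), 3.945185899734497)
```

View pics/crop.png

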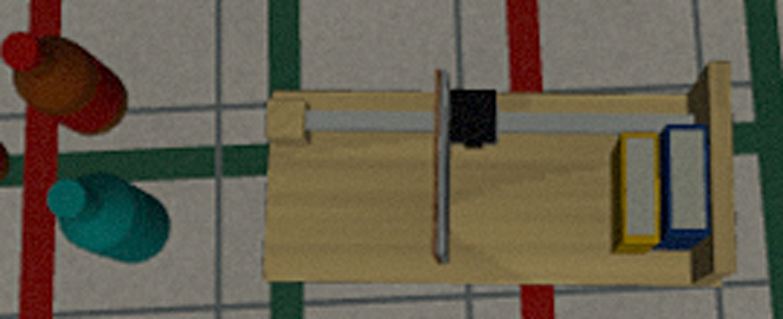

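The crop confirms the parts. In crop pixels, the black release is at (473,115), the plate at x≈443, the stop block at (288,120), the bar runs from (308,121) to (690,122), and the books are at (637,190) and (686,185).

```bash
python3 - <<'E'
from h import *
f=lambda u,v,z:ray("top",(140+u/2.9,200+v/2.9),z)
a=f(308,121,.057);b=f(692,123,.057);print(a,b,np.degrees(np.arctan2(*(a-b)[[0,1]])))
c=f(264,280,.018);d=f(693,284,.018);print(c,d,np.degrees(np.arctan2(*(c-d)[[0,1]])))
print("rel",f(473,113,.082), "plate top bookside far/near",f(448,72,.122),f(447,262,.122))
print("book_b bookend side top",f(622,134,.1),f(622,248,.1))
print("blk",f(268,98,.065),f(308,98,.065))
E
```

```text
[0.54041932 0.18985055 0.057     ] [ 0.5237892 -0.1404909  0.057    ] 2.8819651417094185
[0.40928756 0.23544064 0.018     ] [ 0.38908549 -0.13671776  0.018     ] 3.1071676542395674
rel [0.53578529 0.0473405  0.082     ] plate top bookside far/near [0.56242945 0.06597511 0.122     ] [0.40803497 0.07247926 0.122     ]
book_b bookend side top [ 0.50876199 -0.07491483  0.1       ] [ 0.41499704 -0.06869227  0.1       ]
blk [0.56043729 0.22275792 0.065     ] [0.55889292 0.18845239 0.065     ]
```

>>> arm_command:
  rows:
    - [0,0,0,0,0,0.845,0]
    - [0,0,0,0,0,0.845,0]
    - [0,0,0,0,0,0.845,0]
    - [0.42,-0.73,0,0,0,0,0]
    - [0.42,-0.73,0,0,0,0,0]
    - [0.42,-0.73,0,0,0,0,0]
    - [0.42,-0.73,0,0,0,0,0]
    - [0.42,-0.73,0,0,0,0,0]
    - [0.42,-0.73,0,0,0,0,0]
    - [0.42,-0.73,0,0,0,0,0]
    - [0.42,-0.73,0,0,0,0,0]
    - [0.42,-0.73,0,0,0,0,0]
    - [0.42,-0.73,0,0,0,0,0]
    - [0.42,-0.73,0,0,0,0,0]
    - [0.42,-0.73,0,0,0,0,0]
    - [0.42,-0.73,0,0,0,0,0]
    - [0.42,-0.73,0,0,0,0,0]
    - [0.42,-0.73,0,0,0,0,0]
    - [0.42,-0.73,0,0,0,0,0]
    - [0,0,0,0,0,0,0]

```text
t: 3.55
position: [0.5106, 0.0102, 0.2051]
ee_rot: [-0.0, 1.0, -0.025, 0.0]
wrist_force: [0.4, -0.2, 0.1]
width: 0.0001
grip_force: 0.0
```

>>> arm_command:
  rows:
    - [0.45,-0.7,0,0,0,0,0]
    - [0,0,0.6,0,0,0,0]
    - [0,0,0.6,0,0,0,0]
    - [0,0,0.6,0,0,0,0]
    - [0,0,0,0,0,0,0]
    - [0,0,0,0,0,0,0]

```text
t: 4.3
position: [0.5344, 0.0415, 0.1165]
ee_rot: [0.0, 1.0, -0.027, 0.001]
wrist_force: [-0.4, 0.4, 0.5]
width: -0.0003
grip_force: 0.0
```

```bash
python3 - <<'E'
from h import *
im=get_image("side");s=telemetry.sense();print(s["t"],s["position"],s["wrist_force"],proj("side",s["position"]),proj("side",[.535,.048,.082]))
cv2.imwrite("pics/side1.png",cv2.resize(im[160:320,230:410],None,fx=3.6,fy=3.6,interpolation=cv2.INTER_CUBIC)[:,:,::-1])
E
```

```text
4.35 [0.5346928  0.0416002  0.11680903] [ 0.78960488 -0.05043342 -0.36056551] [324.94462708 227.22880214] [324.89106335 236.49761963]
```

View pics/side1.png

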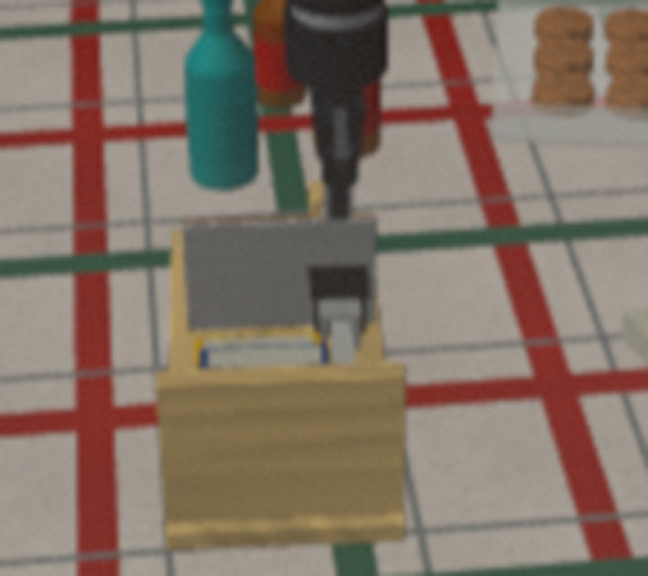

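The side view shows the fingers ending at crop (338,218), right at the plate's top edge. The release is at (338,280). I expected the tip about 24 crop px lower, so I'll check in the top view whether it is in front of the plate or behind it.

```bash
python3 - <<'E'
from h import *
im=get_image("top");s=telemetry.sense();p=s["position"];print(p,proj("top",p))
c=lambda P:(proj("side",P)-[230,160])*3.6
print("side crop: tip",c(p),"tip+10",c(p+[0,0,.01]),"plate top",c([.565,.067,.122]),c([.41,.073,.122]),"rel",c([.535,.048,.082]))
cv2.imwrite("pics/top1.png",cv2.resize(im[190:310,220:400],None,fx=4.2,fy=4.2,interpolation=cv2.INTER_CUBIC)[:,:,::-1])
print("top crop tip",(proj("top",p)-[220,190])*4.2)
E
```

```text
[0.53474934 0.04172185 0.11686538] [305.23985882 236.25271152]
side crop: tip [341.85651746 241.87041107] tip+10 [341.76373258 230.78558266] plate top [377.25111459 216.01003176] [175.73050513 224.94745248] rel [341.60782807 275.39143066]
top crop tip [358.00740706 194.26138838]
```

View pics/top1.png

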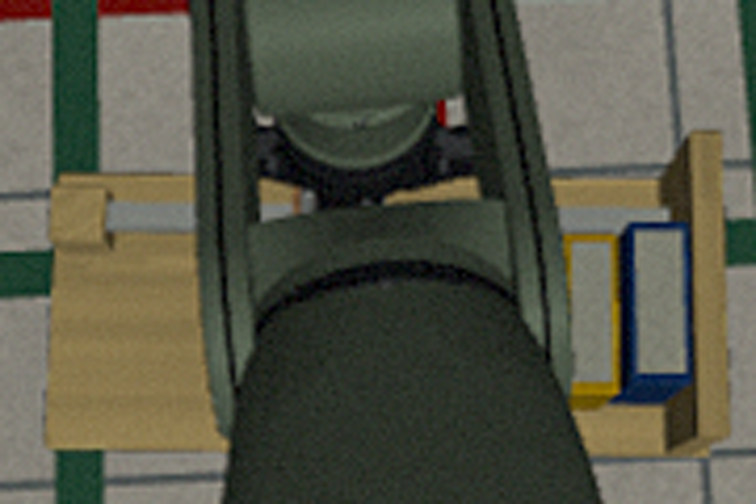

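The arm blocks the top view, with only the stop block at (85,215) and the books at right visible. I'll enlarge the side picture with more contrast to see the tip.

```bash
python3 - <<'E'
from h import *
im=get_image("side")[195:255,290:350].astype(float)
im=np.clip((im-20)*2.2,0,255).astype(np.uint8)
cv2.imwrite("pics/side2.png",cv2.resize(im,None,fx=9,fy=9,interpolation=cv2.INTER_CUBIC)[:,:,::-1])
E
```

```text
(no output)
```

View pics/side2.png

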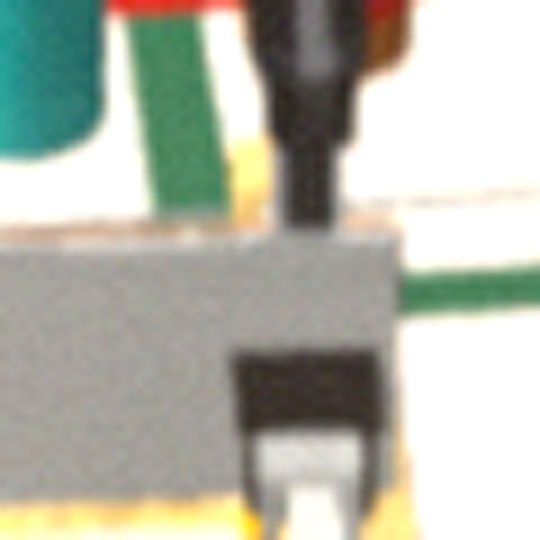

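The broken cork line at (275–345,230) shows the fingers are in front of the plate. The grey pads blend into the plate, and the release is at (308,390). I'll press now.

>>> arm_command:
  rows:
    - [0,0,0.3,0,0,0,0]
    - [0,0,0.3,0,0,0,0]
    - [0,0,0,0,0,0,0]
    - [0,0,0.1,0,0,0,0]
    - [0,0,0.08,0,0,0,0]
    - [0,0,0,0,0,0,0]
    - [0,0,0,0,0,0,0]

```text
t: 5.32
position: [0.5339, 0.042, 0.0765]
ee_rot: [0.0, 1.0, -0.027, 0.0]
wrist_force: [0.1, 0.4, -0.5]
width: 0.0002
grip_force: 0.0
```

>>> arm_command:
  rows:
    - [0,0,0.06,0,0,0,0]
    - [0,0,0,0,0,0,0]
    - [0,0,0,0,0,0,0]

```text
t: 5.7
position: [0.5337, 0.042, 0.0733]
ee_rot: [0.0, 1.0, -0.027, 0.0]
wrist_force: [0.1, 0.2, -0.2]
width: -0.0001
grip_force: 0.0
```

```bash
python3 - <<'E'
from h import *
for i in range(5):
    im=get_image("side");s=telemetry.sense();print(s["position"],s["wrist_force"])
im=im[195:255,290:350].astype(float)
im=np.clip((im-20)*2.2,0,255).astype(np.uint8)
cv2.imwrite("pics/side3.png",cv2.resize(im,None,fx=9,fy=9,interpolation=cv2.INTER_CUBIC)[:,:,::-1])
print((proj("side",s["position"])-[290,195])*9)
E
```

```text
[0.53376764 0.04193518 0.073312  ] [ 0.03469691  0.01918472 -0.55919348]
[0.53379604 0.04195524 0.07335994] [ 0.71978354 -0.29455202 -0.66839867]
[0.53380228 0.04193748 0.07336214] [-0.30147867 -0.06042786  0.19652262]
[0.53376886 0.04193894 0.07333742] [-0.15285243  0.0861375  -0.26341159]
[0.53378482 0.04193245 0.07334276] [-0.49753411  0.13206216 -0.10971854]
[312.45578744 407.86006061]
```

View pics/side3.png

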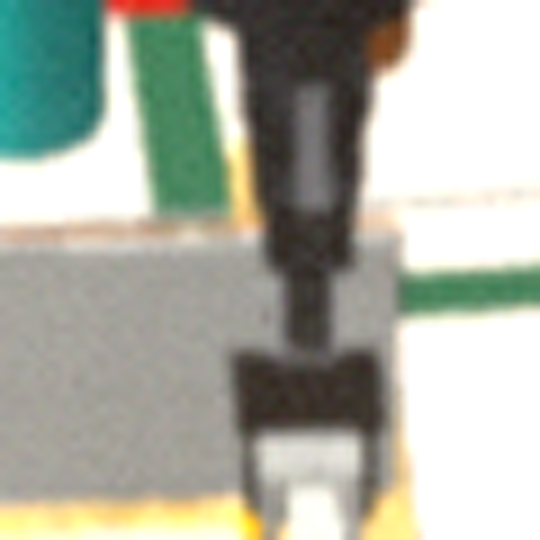

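The fingers are in front of the plate with the tip at about (308,355), just above the release at (308,390), and there is no contact yet. I'll continue down in small steps.

>>> arm_command:
  rows:
    - [0,0,0.06,0,0,0,0]
    - [0,0,0,0,0,0,0]
    - [0,0,0,0,0,0,0]

```text
t: 6.32
position: [0.5337, 0.0419, 0.0702]
ee_rot: [0.0, 1.0, -0.027, -0.0]
wrist_force: [0.1, 0.7, -0.3]
width: 0.0
grip_force: 0.0
```

>>> arm_command:
  rows:
    - [0,0,0.06,0,0,0,0]
    - [0,0,0,0,0,0,0]
    - [0,0,0,0,0,0,0]

```text
t: 6.7
position: [0.5337, 0.0419, 0.0673]
ee_rot: [0.0, 1.0, -0.027, -0.0]
wrist_force: [-0.2, -0.1, 0.0]
width: -0.0002
grip_force: 0.0
```

>>> arm_command:
  rows:
    - [0,0,0.06,0,0,0,0]
    - [0,0,0,0,0,0,0]
    - [0,0,0,0,0,0,0]

```text
t: 7.08
position: [0.5337, 0.0419, 0.0642]
ee_rot: [0.0, 1.0, -0.027, -0.0]
wrist_force: [-0.2, -0.9, -0.4]
width: 0.0002
grip_force: 0.0
```

```bash
python3 - <<'E'
from h import *
for i in range(4):
    im=get_image("side");s=telemetry.sense();print(s["position"],s["wrist_force"])
im=im[205:255,295:345].astype(float)
im=np.clip((im-10)*4,0,255).astype(np.uint8)
cv2.imwrite("pics/side4.png",cv2.resize(im,None,fx=11,fy=11,interpolation=cv2.INTER_CUBIC)[:,:,::-1])
E
```

```text
[0.53377657 0.04193187 0.06432609] [ 0.15265401 -0.78696719 -0.30703689]
[0.53377601 0.04196356 0.06430689] [-0.0747885   0.5828605   0.13939568]
[0.53378098 0.04195509 0.06432866] [-0.13683575 -0.40261144 -0.38275486]
[0.53376903 0.04194753 0.06433671] [0.15816833 0.70321643 0.18061471]
```

View pics/side4.png

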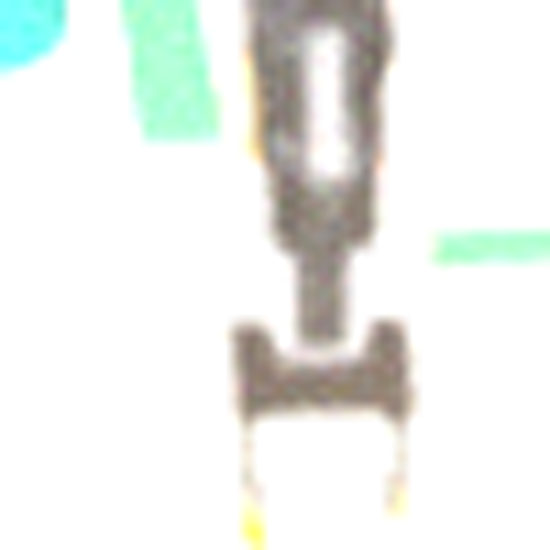

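The pads (x 275–370) now overlap the release's far edge, with their ends at y≈358. That puts the tip at about the release's top, so contact should be close.

>>> arm_command:
  rows:
    - [0,0,0.06,0,0,0,0]
    - [0,0,0,0,0,0,0]
    - [0,0,0,0,0,0,0]

```text
t: 7.65
position: [0.5337, 0.042, 0.0612]
ee_rot: [0.0, 1.0, -0.027, -0.0]
wrist_force: [-0.1, 0.3, 0.0]
width: -0.0003
grip_force: 0.0
```

>>> arm_command:
  rows:
    - [0,0,0.06,0,0,0,0]
    - [0,0,0,0,0,0,0]
    - [0,0,0,0,0,0,0]

```text
t: 8.02
position: [0.5338, 0.042, 0.0583]
ee_rot: [0.0, 1.0, -0.027, 0.0]
wrist_force: [-0.1, -0.2, 0.1]
width: 0.0003
grip_force: 0.0
```

```bash
python3 - <<'E'
from h import *
im=np.mean([get_image("side").astype(float).mean(2) for _ in range(3)],0)
s=telemetry.sense();p=s["position"];print(p,s["wrist_force"],proj("side",p))
print("cols",list(range(314,336)))
for r in range(226,248): print(r,im[r,314:336].astype(int).tolist())
for P in([.535,.067,.082],[.535,.0285,.082],[.535,.0285,.070]):print(proj("side",P))
E
```

```text
[0.53379012 0.04196105 0.05834085] [0.76690473 0.16169969 0.29934147] [324.75708768 244.75231369]
cols [314, 315, 316, 317, 318, 319, 320, 321, 322, 323, 324, 325, 326, 327, 328, 329, 330, 331, 332, 333, 334, 335]
226 [92, 91, 91, 93, 88, 64, 44, 41, 42, 45, 46, 46, 46, 42, 48, 70, 87, 90, 92, 87, 73, 69]
227 [93, 92, 92, 93, 88, 64, 46, 42, 42, 43, 45, 44, 44, 40, 48, 69, 87, 93, 92, 87, 70, 64]
228 [92, 92, 92, 93, 89, 69, 48, 44, 44, 43, 44, 44, 47, 45, 53, 77, 89, 94, 92, 89, 70, 64]
229 [94, 93, 94, 93, 91, 75, 57, 48, 45, 41, 43, 44, 48, 58, 64, 84, 92, 93, 94, 90, 76, 76]
230 [92, 92, 92, 92, 91, 82, 72, 60, 48, 43, 42, 44, 58, 75, 83, 89, 93, 93, 92, 93, 100, 110]
231 [92, 92, 93, 93, 91, 86, 86, 69, 52, 46, 46, 46, 62, 85, 91, 93, 92, 92, 92, 98, 120, 140]
232 [91, 92, 91, 90, 89, 86, 88, 72, 51, 45, 44, 49, 61, 86, 91, 90, 90, 90, 92, 100, 126, 146]
233 [91, 85, 81, 81, 81, 85, 89, 72, 52, 43, 45, 47, 62, 84, 80, 75, 76, 78, 87, 98, 124, 145]
234 [89, 75, 64, 59, 61, 74, 84, 71, 51, 45, 43, 47, 61, 80, 66, 53, 50, 60, 83, 98, 124, 147]
235 [90, 74, 53, 45, 47, 62, 82, 72, 5
[... 624 characters left out ...]
1]
242 [92, 87, 67, 48, 50, 55, 57, 60, 64, 64, 63, 65, 65, 65, 66, 60, 49, 50, 68, 87, 108, 142]
243 [93, 90, 76, 58, 70, 88, 92, 92, 95, 96, 96, 95, 96, 98, 98, 89, 64, 59, 78, 91, 110, 142]
244 [92, 92, 84, 65, 86, 110, 116, 116, 115, 116, 115, 115, 117, 117, 118, 109, 74, 66, 85, 94, 112, 136]
245 [92, 91, 85, 67, 89, 115, 120, 120, 121, 119, 118, 118, 120, 121, 122, 113, 77, 66, 85, 94, 109, 126]
246 [92, 93, 87, 67, 86, 111, 119, 118, 118, 117, 116, 117, 117, 120, 121, 112, 78, 67, 85, 96, 108, 122]
247 [92, 92, 85, 66, 82, 107, 113, 113, 113, 112, 111, 110, 111, 113, 112, 104, 73, 67, 84, 95, 104, 118]
[324.15181535 232.76453345]
[325.66449366 240.40332105]
[325.69203803 243.99315514]
```

>>> arm_command:
  rows:
    - [0,0,0.06,0,0,0,0]
    - [0,0,0,0,0,0,0]
    - [0,0,0,0,0,0,0]

```text
t: 8.55
position: [0.534, 0.0419, 0.0555]
ee_rot: [0.0, 1.0, -0.027, 0.0]
wrist_force: [0.8, 0.7, 1.7]
width: 0.0
grip_force: 1.0
```

>>> arm_command:
  rows:
    - [0,0,0.06,0,0,0,0]
    - [0,0,0,0,0,0,0]
    - [0,0,0,0,0,0,0]

```text
t: 8.93
position: [0.534, 0.0419, 0.0524]
ee_rot: [0.0, 1.0, -0.027, 0.0]
wrist_force: [0.2, 0.8, 3.0]
width: 0.0
grip_force: 1.5
```

```bash
python3 - <<'E'
from h import *
from scipy.spatial.transform import Rotation as R
im=get_image("side");p=telemetry.sense()["position"];print(p)
g=im.astype(float).mean(2)
print("start TCP",proj("side",[.143,-.557,.205]))
for h in(.06,.073,.085,.1,.115): print(h,proj("side",p+[0,0,h])[1].round(1),proj("side",p+[0,-.04,h])[1].round(1))
for r in range(180,226,2): 
    row=im[r,296:352].astype(int); d=(row.max(1)<62); print(r,d.sum(),"".join(".#"[int(b)] for b in d))
E
```

```text
[0.53400234 0.04193877 0.05244112]
start TCP [141.82562113 381.95652946]
0.06 228.5 236.6
0.073 224.5 232.5
0.085 220.8 228.8
0.1 216.1 224.0
0.115 211.4 219.2
180 11 ..............###................########...............
182 26 ..............##########################................
184 25 ..............##..#######################...............
186 16 .............##........############....##...............
188 8 .............####....................####...............
190 19 .............#########.........##########...............
192 27 ..............###########################...............
194 27 ..............###########################...............
196 27 ..............###########################...............
198 27 ..............###########################...............
200 27 ..............###########################...............
202 24 ...............########################.................
204 15 ....................###############.....................
206 13 .....................#############......................
208 13 .....................#############......................
210 13 ......................#############.....................
212 10 ......................#####...#####.....................
214 9 ......................#####...####......................
216 9 ......................#####...####......................
218 9 ......................#####...####......................
220 8 .......................####...####......................
222 8 ......................#####....###......................
224 7 .......................####....###......................
```

Contact is at about z=0.055 and the spring force is rising as described. Image rows show the gripper body clear of the plate. I'll press to about 8 mm and start pushing.

>>> arm_command:
  rows:
    - [0,0,0.06,0,0,0,0]
    - [0,0,0.04,0,0,0,0]
    - [0,0,0,0,0,0,0]
    - [0,0,0,0,0,0,0]

```text
t: 9.48
position: [0.5343, 0.0421, 0.0507]
ee_rot: [-0.0, 1.0, -0.027, 0.001]
wrist_force: [-5.9, -1.4, 26.0]
width: -0.0004
grip_force: 2.8
```

>>> arm_command:
  rows:
    - [0,-0.08,0,0,0,0,0]
    - [0,-0.08,0,0,0,0,0]
    - [0,-0.08,0,0,0,0,0]
    - [0,-0.08,0,0,0,0,0]
    - [0,-0.08,0,0,0,0,0]
    - [0,0,0,0,0,0,0]

```text
t: 10.22
position: [0.5355, 0.0626, 0.0507]
ee_rot: [-0.001, 1.0, -0.027, 0.001]
wrist_force: [-5.0, -0.2, 26.5]
width: -0.0006
grip_force: 2.6
```

That is 26 N, which is more than the spring gives, so something else is touching. I'll ease up and look.

>>> arm_command:
  rows:
    - [0,0,-0.06,0,0,0,0]
    - [0,0,0,0,0,0,0]

```text
t: 10.48
position: [0.5352, 0.0625, 0.0511]
ee_rot: [-0.001, 1.0, -0.027, 0.001]
wrist_force: [-2.1, 1.2, 10.1]
width: 0.0002
grip_force: 1.7
```

```bash
python3 - <<'E'
from h import *
a=get_image("side");b=get_image("top");s=telemetry.sense();print(s["t"],s["position"],s["wrist_force"],s["ft_torque"])
f=lambda i,g:np.clip((i.astype(float)-10)*g,0,255).astype(np.uint8)
A=cv2.resize(f(a[170:260,265:355],2.5),(540,540),interpolation=cv2.INTER_CUBIC)
B=cv2.resize(f(b[190:310,220:400],2.5)[:, :],(256,170));
cv2.imwrite("pics/s5.png",np.hstack([A,np.vstack([B,np.zeros((370,256,3),np.uint8)])])[:,:,::-1])
E
```

```text
10.575 [0.53524477 0.0624486  0.05108711] [-0.93236348  1.54156509 10.80142057] [ 0.50775755  0.13118831 -0.05172673]
```

View pics/s5.png

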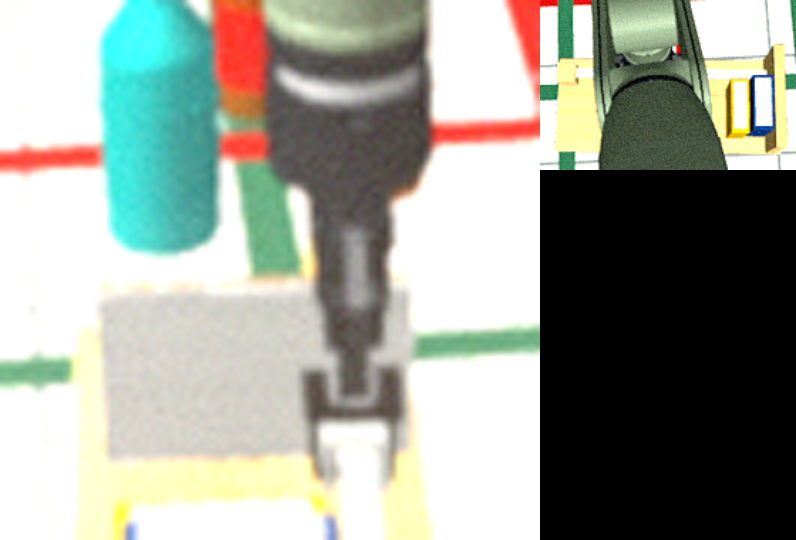

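The view shows the fingertips on the release at (352,390), with the bookend shifted slightly. The moment of +0.5 N·m puts the load on the +y side, so the gripper's knuckle is resting on the plate's top edge. I'll lift and turn the tool 90° so its narrow side faces the plate.

>>> arm_command:
  rows:
    - [0,0,-0.2,0,0,0,0]
    - [0,0,-0.4,0,0,0,0]
    - [0,0.4,-0.4,0,0,0,0]
    - [0,0,0,0,0,0,0]

```text
t: 11.08
position: [0.5341, 0.0412, 0.101]
ee_rot: [0.0, 1.0, -0.027, 0.001]
wrist_force: [0.1, -0.4, -0.6]
width: 0.0002
grip_force: 0.0
```

```bash
python3 - <<'E'
from h import *
im=np.mean([get_image("side").astype(float).mean(2) for _ in range(2)],0)
s=telemetry.sense();print(s["t"],s["position"],s["joints"],s["wrist_force"])
print("left part col 316-318:",im[224:250,316:319].mean(1).astype(int).tolist())
for y in(.048,.058,.068):print(y,proj("side",[.535,y+.0195,.082]),proj("side",[.535,y-.0195,.074]))
pt=regions_of("side","release_top");print([(d["point"],d["confidence"]) for d in pt])
t=get_image("top").astype(float).mean(2);print("top row 225-",[ "".join(".#"[int(v<28)] for v in t[r,270:330]) for r in range(228,254,2)])
E
```

```text
11.175 [0.5329845  0.04201185 0.09946109] [5.70647517e-02 3.49064913e-01 1.81085185e+00 1.58192132e-04
 9.83413597e-01 1.68180119e+00] [-0.78532638 -0.35268504  0.02569657]
left part col 316-318: [93, 92, 92, 92, 93, 90, 74, 50, 45, 45, 46, 45, 45, 47, 50, 67, 81, 83, 82, 80, 78, 76, 81, 88, 95, 110]
0.048 [324.13254904 232.66724164] [325.68288243 242.79991314]
0.058 [323.7492138  230.73145891] [325.28538564 240.78109158]
0.068 [323.36963261 228.81463359] [324.89184633 238.78236935]
[([325.9, 238.2], 0.44)]
top row 225- ['.##............#######.........................##.#####.....', '.##.......####...#######....................##########...###', '..#.........##...######..####...........######.#######...###', '..#..........#################.##########################.#.', '..#..............######.########################.####.......', '..#..............##########.##.#............................', '..##.....#.#......#.........................................', '..#.........................................................', '..#.........................................................', '..##........................................................', '...#........................................................', '...#................................#.###############.#.....', '...#.........................###############################']
```

>>> arm_command:
  rows:
    - [0,0,0,0,0,-1,0]
    - [0,0,0,0,0,-1,0]
    - [0,0,0,0,0,-1,0]
    - [0,0,0,0,0,-1,0]
    - [0,0,0,0,0,-1,0]
    - [0,0,0,0,0,-1,0]
    - [0,0,0,0,0,-1,0]
    - [0,0,0,0,0,-1,0]
    - [0,0,0,0,0,-1,0]
    - [0,0,0,0,0,-1,0]
    - [0,0,0,0,0,-1,0]
    - [0,0,0,0,0,-1,0]
    - [0,0,0,0,0,-1,0]
    - [0.55,0,0,0,0,-0.09,0]
    - [0,0,0,0,0.75,0,0]
    - [0,0,0,0,0.75,0,0]
    - [0,0,0,0,0,0,0]
    - [0,0,0,0,0,0,0]

```text
t: 13.52
position: [0.5353, 0.0697, 0.0998]
ee_rot: [-0.062, 0.723, 0.685, 0.064]
wrist_force: [-0.1, -0.1, -0.3]
width: 0.0
grip_force: 0.0
```

```bash
python3 - <<'E'
from h import *
from scipy.spatial.transform import Rotation as R
im=np.mean([get_image("side").astype(float).mean(2) for _ in range(2)],0)
s=telemetry.sense();q=s["ee_rot"];print(s["t"],s["position"],s["wrist_force"],"\n",R.from_quat(np.r_[q[1:],q[0]]).as_matrix().round(3))
for r in range(196,246,2): print(r,"".join("%4d"%v for v in im[r,300:350:2]))
E
```

```text
13.625 [0.53543241 0.0699971  0.1001543 ] [ 0.24604576 -0.0919492  -0.52671785] 
 [[ 0.052  0.999  0.009]
 [ 0.983 -0.052  0.178]
 [ 0.178 -0.    -0.984]]
196   65  66  55  51  50  46  38  39  40  42  37  40  40  42  41  38  39  41  76  61  53  50  47  93 154
198   55  45  42  54  54  55  48  40  37  38  38  40  39  39  36  42  38  45  65  58  58  45  41  84 151
200   50  41  41  51  50  40  70  86  42  38  39  39  42  39  39  39  43  46  47  51  48  41  54 122 151
202   59  76  45  40  39  38  51 108 104  46  40  46  42  39  40  45  48  42  47  44  39  58 123 150 151
204   62 132  94  41  42  39  41  55 107  51  39  78  64  42  40  47  46  43  43  40  59 125 149 149 150
206   59 137 133  59  44  38  41  43  45  39  38  92  82  40  40  44  47  41  41  66 127 149 150 149 150
208   70 142 143  77  57  43  40  40  40  40  40  63  63  38  42  40  43  42  68 131 148 149 150 150 150
210  117 149 144  82  65  58  45  42  53  41  41  41  44  41  40  72  68  81 138 149 150 151 153 151 149
212  151 148 148  92  66  67  62  62 113  71  40  57  62  45  74 142 144 144 150 152 152 152 152 150 150

[... 979 characters left out ...]
87  49  42  42  42  43  42  44  42  88 143 153 152 151 153 154 154 153
234   93  92  92  92  92  92  92  89  49  42  45  43  43  41  40  43  84 142 152 152 152 151 153 151 154
236   93  94  92  91  91  92  93  90  53  43  41  42  42  44  42  44  75 134 152 151 151 152 151 150 153
238   93  92  92  92  92  92  92  91  55  51  53  58  58  58  58  43  79 116 150 150 151 152 152 152 155
240   93  93  92  92  92  92  93  91  76 101 116 115 115 117 112  64  91 115 150 150 151 151 150 154 153
242   92  92  94  90  92  92  93  93  77 101 119 119 117 119 118  70  93 119 153 153 154 152 154 154 152
244   93  91  91  91  91  90  91  93  76  91  97 113 113 110  97  68  94 122 150 150 152 153 153 152 151
```

The tip ends at row 222, centred at column 323.5 over the release (columns 316–332) and in front of the plate. I'll go down.

>>> arm_command:
  rows:
    - [-0.07,0,0.39,0,0,0,0]
    - [-0.07,0,0.39,0,0,0,0]
    - [0,0,0,0,0,0,0]
    - [0,0,0,0,0,0,0]

```text
t: 14.12
position: [0.536, 0.0699, 0.0613]
ee_rot: [-0.061, 0.723, 0.685, 0.066]
wrist_force: [0.7, 0.3, 0.5]
width: 0.0
grip_force: 0.0
```

>>> arm_command:
  rows:
    - [-0.01,0,0.06,0,0,0,0]
    - [0,0,0,0,0,0,0]
    - [0,0,0,0,0,0,0]

```text
t: 14.5
position: [0.5357, 0.0695, 0.0579]
ee_rot: [-0.062, 0.723, 0.685, 0.065]
wrist_force: [0.0, 0.7, -0.3]
width: -0.0
grip_force: 0.0
```

>>> arm_command:
  rows:
    - [-0.01,0,0.06,0,0,0,0]
    - [0,0,0,0,0,0,0]
    - [0,0,0,0,0,0,0]

```text
t: 14.88
position: [0.5359, 0.0695, 0.0549]
ee_rot: [-0.061, 0.723, 0.685, 0.066]
wrist_force: [-0.5, -0.5, 3.0]
width: -0.0002
grip_force: 1.4
```

>>> arm_command:
  rows:
    - [-0.01,0,0.06,0,0,0,0]
    - [0,0,0,0,0,0,0]
    - [0,0,0,0,0,0,0]

```text
t: 15.25
position: [0.5359, 0.0695, 0.0517]
ee_rot: [-0.061, 0.723, 0.685, 0.065]
wrist_force: [-0.0, -1.6, 3.6]
width: 0.0
grip_force: 1.9
```

>>> arm_command:
  rows:
    - [-0.01,0,0.05,0,0,0,0]
    - [0,0,0,0,0,0,0]
    - [0,0,0,0,0,0,0]

```text
t: 15.62
position: [0.5358, 0.0695, 0.0491]
ee_rot: [-0.062, 0.723, 0.685, 0.065]
wrist_force: [1.2, -1.4, 5.4]
width: -0.0001
grip_force: 2.4
```

>>> arm_command:
  rows:
    - [0.098,0,0.018,0,0,0,0]
    - [0.098,0,0.018,0,0,0,0]
    - [0.098,0,0.018,0,0,0,0]
    - [0.098,0,0.018,0,0,0,0]
    - [0.098,0,0.018,0,0,0,0]
    - [0.098,0,0.018,0,0,0,0]
    - [0,0,0,0,0,0,0]

```text
t: 16.5
position: [0.5374, 0.1002, 0.0491]
ee_rot: [-0.062, 0.723, 0.685, 0.066]
wrist_force: [2.2, 0.3, 4.6]
width: -0.0001
grip_force: 2.4
```

>>> arm_command:
  rows:
    - [0.098,0,0.018,0,0,0,0]
    - [0.098,0,0.018,0,0,0,0]
    - [0.098,0,0.018,0,0,0,0]
    - [0.098,0,0.018,0,0,0,0]
    - [0.098,0,0.018,0,0,0,0]
    - [0.098,0,0.018,0,0,0,0]
    - [0.098,0,0.018,0,0,0,0]
    - [0.098,0,0.018,0,0,0,0]

```text
t: 17.5
position: [0.5392, 0.1396, 0.0489]
ee_rot: [-0.062, 0.723, 0.685, 0.065]
wrist_force: [3.3, -2.4, 5.4]
width: 0.0002
grip_force: 2.4
```

```bash
cat > top.py <<'E'
from h import *
s=telemetry.sense();print(s["t"],s["position"],s["wrist_force"])
a=get_image("side").astype(float).mean(2)
for r in range(212,246,2): print(r,"".join("%4d"%v for v in a[r,304:344:2]))
E
python3 top.py
```

```text
17.5 [0.53921868 0.13955208 0.04887025] [ 3.26664486 -2.36512299  5.44518063]
212   92  94  87  57  40  42  43  41  43  47  40  43  42  43  51 112 149 152 152 152
214   92  93  92  89  69  70  68  40  46  52  49  42  76  81 107 149 150 150 151 151
216   90  94  92  95  92  92  88  50  73  71  72  51  90  90 114 139 137 137 133 135
218   93  91  90  92  91  90  86  48  79  65  69  51  81  88 110 139 136 139 143 149
220   92  88  91  90  93  76  52  40  80  65  69  46  46  78 123 151 150 149 153 153
222   93  92  92  93  91  71  42  44  80  62  69  44  43  67 113 153 153 150 154 152
224   90  91  91  91  91  72  41  41  73  58  60  44  45  65 107 138 134 129 130 124
226   93  91  93  92  94  78  43  43  47  45  44  46  44  61  92  73  72  69  66  68
228   92  94  90  91  93  88  59  90  94  94  94  98  69  77 102  67  66  66  72  70
230   92  92  92  92  92  89  67 107 109 109 110 104  75  84 104 109 119 123 129 127
232   95  99 101  99  98  99  67  95 124 137 136 107  72  96 114 146 153 151 153 153
234  126 127 125 124 122 127  74  91 115 141 142 109  71 118 127 145 152 152 151 152
236  128 131 126 123 122 132  83  82 100 140 142 116  76 121 128 139 152 153 150 151
238  128 130 128 124 123 131 113 101 120 141 141 123 112 127 127 123 151 150 149 153
240  127 128 125 124 124 132 134 125 125 139 140 136 127 128 125 122 152 151 150 152
242  126 128 126 125 123 131 134 129 124 138 141 136 127 127 128 125 155 154 153 154
244  127 130 125 125 121 130 134 133 128 137 139 139 128 125 125 127 150 151 153 151
```

>>> arm_command:
  rows:
    - [0.08,0,0.014,0,0,0,0]
    - [0.08,0,0.014,0,0,0,0]
    - [0.08,0,0.014,0,0,0,0]
    - [0.08,0,0.014,0,0,0,0]
    - [0.08,0,0.014,0,0,0,0]
    - [0.06,0,0.01,0,0,0,0]

```text
t: 18.3
position: [0.5399, 0.1626, 0.0489]
ee_rot: [-0.062, 0.723, 0.685, 0.065]
wrist_force: [1.2, -3.7, 4.9]
width: -0.0001
grip_force: 2.4
```

>>> arm_command:
  rows:
    - [0.04,0,0.007,0,0,0,0]
    - [0.04,0,0.007,0,0,0,0]
    - [0,0,0,0,0,0,0]

```text
t: 18.68
position: [0.5396, 0.1666, 0.0487]
ee_rot: [-0.063, 0.723, 0.685, 0.064]
wrist_force: [-1.5, -3.4, 4.3]
width: 0.0002
grip_force: 2.5
```

>>> arm_command:
  rows:
    - [0.04,0,0.007,0,0,0,0]
    - [0.04,0,0.007,0,0,0,0]
    - [0,0,0,0,0,0,0]

```text
t: 19.05
position: [0.5406, 0.1709, 0.049]
ee_rot: [-0.062, 0.723, 0.685, 0.065]
wrist_force: [-0.9, -2.2, 5.0]
width: 0.0001
grip_force: 2.4
```

>>> arm_command:
  rows:
    - [0.04,0,0.007,0,0,0,0]
    - [0.04,0,0.007,0,0,0,0]
    - [0,0,0,0,0,0,0]

```text
t: 19.42
position: [0.5413, 0.175, 0.0492]
ee_rot: [-0.062, 0.723, 0.685, 0.065]
wrist_force: [-0.5, -2.8, 4.3]
width: 0.0001
grip_force: 2.4
```

>>> arm_command:
  rows:
    - [0.04,0,0.007,0,0,0,0]
    - [0.04,0,0.007,0,0,0,0]
    - [0,0,0,0,0,0,0]

```text
t: 19.8
position: [0.5414, 0.1758, 0.0491]
ee_rot: [-0.06, 0.722, 0.686, 0.064]
wrist_force: [-0.4, -15.5, 9.0]
width: -0.0001
grip_force: 8.3
```

The 15 N push force shows the bookend is at the stop. I'll ease the push slightly, lift straight up so the release springs up, then back off and rise.

>>> arm_command:
  rows:
    - [-0.03,0,-0.005,0,0,0,0]
    - [0.02,0,-0.1,0,0,0,0]
    - [0.02,0,-0.1,0,0,0,0]
    - [0.03,0,-0.15,0,0,0,0]
    - [0,0,0,0,0,0,0]

```text
t: 20.42
position: [0.5396, 0.1759, 0.0654]
ee_rot: [-0.062, 0.723, 0.686, 0.063]
wrist_force: [-1.1, -7.2, 0.5]
width: 0.0002
grip_force: 4.2
```

>>> arm_command:
  rows:
    - [-0.25,0,-0.05,0,0,0,0]
    - [-0.25,0,-0.05,0,0,0,0]
    - [0.1,0,-0.6,0,0,0,0]
    - [0.15,0,-0.9,0,0,0,0]
    - [0.15,0,-0.9,0,0,0,0]
    - [-0.5,0,-0.2,0,0,0,0]
    - [-0.8,0,-0.14,0,0,0,0]
    - [-0.8,0,-0.14,0,0,0,0]
    - [-0.8,0,-0.14,0,0,0,0]
    - [-0.8,0,-0.14,0,0,0,0]
    - [-0.8,0,-0.14,0,0,0,0]
    - [-0.8,0,-0.14,0,0,0,0]
    - [-0.8,0,-0.14,0,0,0,0]
    - [-0.8,0,-0.14,0,0,0,0]
    - [0,0,0,0,0,0,0]

```text
t: 22.3
position: [0.5209, -0.2031, 0.1919]
ee_rot: [-0.062, 0.724, 0.684, 0.065]
wrist_force: [-0.4, -0.3, -0.4]
width: 0.0001
grip_force: 0.0
```

```bash
python3 - <<'E'
from h import *
s=telemetry.sense();print(s["t"],s["position"],s["wrist_force"])
a=get_image("top");b=get_image("side")
f=lambda i:np.clip(i.astype(float)*1.8,0,255).astype(np.uint8)
A=cv2.resize(f(a[190:310,130:410]),(400,171),interpolation=cv2.INTER_CUBIC)
B=cv2.resize(f(b[130:430,255:405]),(290,580))
A2=cv2.resize(f(a[225:265,225:285]),(400,267),interpolation=cv2.INTER_CUBIC)
L=np.vstack([A,A2,np.zeros((580-438,400,3),np.uint8)])
cv2.imwrite("pics/end.png",np.hstack([L,B])[:,:,::-1])
E
```

```text
22.3 [ 0.52087746 -0.20312206  0.19190364] [-0.37713069 -0.29416906 -0.36405806]
```

View pics/end.png

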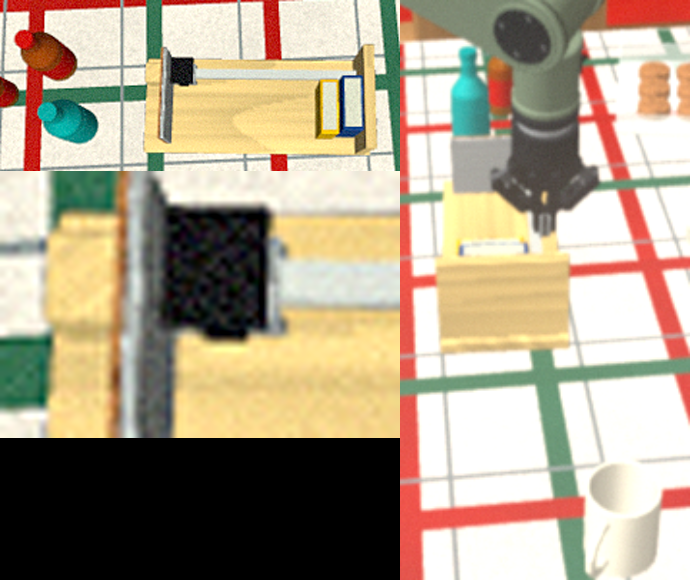

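The bookend plate now stands against the stop block (left panel, x≈130). The release is free at (215,270), and the books, bottles and mug stand where they were. The robot is touching nothing.

```bash
python3 -c "
from plant import workorder
print(workorder.close_job())"
```

```text
the job is handed in; nothing more can be done
None
```

The bookend is pushed back to its stop with the release let go, and the job was handed in at about 22 s. The books, bottle and mug were not moved; on the first try the gripper leaned on the plate's top edge (26 N) and shifted the bookend about 17 mm before I turned the tool and pushed properly.

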